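# Load a bottle on the bench shaker and click its speed up

### The arm

A 7-joint arm with a two-finger parallel gripper is mounted at the origin on a cart in front of the work surface, level with it; the furniture and walls round the work are solid. World frame = base frame: x ahead of the robot, y to its left, z up, the work surface at z = 0. Lengths are in mm, angles in rad, forces in N, time in s.
With the tool pointing down it reaches from about 400 to 875 mm from the base axis. Payload 4.4 kg.
Tool frame: the origin (TCP) lies between the finger pads; the fingertips stand ctrl.tip_reach ahead of it and the grasp point (between the pads) lies 8 mm behind it (ctrl.tip_reach is the distance from the TCP to the fingertips, in mm); z points along the fingers, y is the direction in which the jaws open and shut (so a half turn about z gives the same grasp; the last joint's range is limited). The gripper opens to 85 mm and grips with 20 to 120 N. Pads are 22 mm wide; open, the fingers measure 114 mm over their backs; the gripper's body (76 mm by 85 mm) begins 54 mm behind the grasp point. The pads swing forward as they close: fully open they stand 13 mm farther back than shut.
Start: joints at [-1.281, 0.628, 0.038, 1.517, -0.027, 0.996, -0.02], TCP at [226.399, 609.312, 242.313] pointing down, gripper open.
Joint ranges: [-3.06, 3.06], [-0.37, 2.12], [-1.25, 1.32], [0.18, 2.47], [-1.1, 4.24], [0.23, 1.98], [-2.94, 2.94]. Speed limits (rad/s): [2.57, 2.57, 3.14, 3.14, 3.14, 3.14, 3.14].

### API

Orientations are given as [roll, pitch, yaw] about the fixed x, y, z axes, in that order (R = Rz(yaw) Ry(pitch) Rx(roll)).
In Python, from cell import status, viewer, order, ctrl gives the robot as it stands.
- The arm moves only by the tool play_rows, never from a script. Its argument "series" is a list of rows, each a list of 5 numbers: the shift along the tool's x, y, z in cm, then the turn about the tool's z in degrees, then the closure, from 0 (fully open) to 1 (shut). In form: [[x, y, z, yaw, gripper], ...]. A call has 1 to 8 rows; each row is the pose to reach, as a shift and turn from the pose commanded when the call began, along the tool's axes at that moment; what a row does not reach only later rows make up. A row lasts 1/10 s, in which the tool goes at most 50 mm and 8.59 degrees, less where a joint would pass 70% of its speed; a pose out of reach is approached as far as the arm can. A call with a gripper value outside its range is refused whole. The fingers move at their own pace and stop on an object; the grip force is fixed at half the most. Time passes only in rows, so rows that repeat a pose let the fingers close. It gives the time, the measured TCP pose, the force and the opening at its end, in the units of the state.
- status.read_state(): the state, without advancing time (a new reading comes with each control period).
- viewer.get_image(name): name is "scene" or "top"; returns a dict with "img" (384x512x3 uint8, red, green, blue), "vfov" (degrees; the focal length in pixels is half the picture's height over the tangent of half this angle, whatever the lens; pixels are square), "cx", "cy" (the principal point, pixels), "dist_coeffs" ([k1, k2, p1, p2, k3] as OpenCV has them; the pictures are not rectified), "rvec" (rotation vector, rad) and "tvec" (3), from world to camera coordinates, as OpenCV has them. Camera axes: x right, y down, z forward; pixel columns grow to the right and rows downward; lengths in mm; the calibration is good to about 2 mm. A picture is of the moment at which its call begins. There is no depth.
- order.finish_job(): hands the job in, once; it reports no verdict.
The state is a dict: "clock": time; "qpos": joint angles; "qd": joint speeds; "tau": joint torques, N m; "eef_pos": TCP position; "tool_rot": TCP orientation; "force": force on the tool from outside, world axes, zero at the start; "torque": the same for the moment, N m; "width": finger opening in mm.
Only numpy, scipy, OpenCV 4.12 (cv2) and the standard library are available. Lean on these libraries where they do the work, as an engineer would, in place of code of your own. Each camera call takes 0.05 s, during which the arm holds its last target. There are 200 camera calls.

### The job

Get the bench shaker ready for the tall plastic bottle, the tallest of the three on the worktop in front, to the right of the shaker: stand it upright on the shaker's platform, against the two rollers in the middle of the back bar, and slide the cross bar up to it so that it is held snugly. Only once it is held, turn the speed knob on the sloped front panel clockwise to the fifth click from off, so that its white line points at the long mark at the top of the scale. Knock nothing over.

Things in the scene. Friction and masses are not known exactly. Their poses are not given: they have to be found in the camera images.
- shaker: Bench shaker, fixed: white case 245 x 248 mm, 75 mm high. Origin: on the worktop under it; x to its back (away from the robot at yaw 0), y to its left, z up. Front: panel sloped 30 degrees from level, facing up and to -x, 98 mm up the slope, middle at (-93, 0, 48) mm; blank display on its left, speed knob on its right. Behind: platform with a rubber mat and an open cage of bars.
- bottle_seat (a point): Fixed point on the platform mat, (65, 0, 90) mm in the shaker's frame: middle of the tall bottle's underside when it touches both rollers. Platform: x -51 to 134, y -126 to 126 mm. Rollers: upright, free-turning, 18 mm thick, axes at (98, -24) and (98, 24) mm, to z = 141 mm. Side rails along x at y = -114 and 114 mm, 38 mm above the mat (end posts 42, bar's thumb nuts 52 mm).
- bar_mid (a point): Middle of the sliding cross bar: a rubber-covered round rod 14 mm thick along the shaker's y, 212 mm long, between end blocks on the side rails; its axis is 33 mm above the mat (z = 123 mm in the shaker's frame). Closed fingers can push it back from its front side; the bottle behind it is far taller, so lean the hand back to keep clear of it.
- loading_bar (a joint): Travel of the cross bar in m along the shaker's x from its front stop (rod axis at x = -0.024 + value in the shaker's frame). It stays where it is left; about 4 N to slide it. Starts between 0 and 0.012; meets the bottle at 0.050 when the bottle touches both rollers, and is to be left within 4 mm of that. Its travel ends at 0.055.
- speed_knob (a joint): Angle of the speed knob in rad: 0 = off (end stop), growing clockwise as seen facing the panel, to 4.19 (end stop). A ball detent holds it at each click, 0.419 rad (24 degrees) apart, and pulls it into the nearest when let go; about 0.15 N m to turn over a click. Starts at off, click 1 or click 2. The fifth click, 2.094 rad, has the white line at the long mark at the top.
- knob_grip (a point): On the speed knob's axis, 19 mm above the panel; (-102, -52, 65) mm in the shaker's frame. The knob: black ribbed cylinder 46 mm in diameter (skirt 55 mm on its lowest 7 mm), top 32 mm above the panel. Its axis is square to the panel: up and to the shaker's -x, 30 degrees from vertical. The point's z is that axis, outwards; the point turns with the knob.
- tall_bottle: The bottle to load: white plastic, the tallest of the three in front (others in the back row stay), body 64 mm in diameter, 165 mm high, screw cap 48 mm in diameter from 143 to 165 mm (fixed on), about 0.32 kg. Origin: centre of its underside; z up.
- low_bottle: Bystander: white plastic bottle 54 mm in diameter, 115 mm high, origin at the centre of its underside. May stand beside the tall one.
- slim_bottle: Bystander: white plastic bottle 52 mm in diameter, 128 mm high, origin at the centre of its underside. May stand beside the tall one.
- beaker: Bystander: empty glass beaker, 50 mm in diameter, 72 mm high, origin at the centre of its underside.
Not all that is in view belongs to the job. What is shaped like the tall_bottle but turquoise is not meant.

How it is judged (in metres and radians):
On the way, in this order (a step that is already met when the one before it is completed fails the run):
1. the tall bottle stands upright on the platform behind the cross bar, let go (horizontal distance between tall_bottle and bottle_seat below 0.03 m and z of tall_bottle in the frame of bottle_seat between -0.004 and 0.004 m and angle between tall_bottle's own z axis and vertical below 0.12 rad and contact force between the fingers and tall_bottle below 0.1 N), for 0.2 s.
2. the cross bar is up against the bottle, which stands against the rollers (value of joint loading_bar above 0.046 m and horizontal distance between tall_bottle and bottle_seat below 0.01 m and angle between tall_bottle's own z axis and vertical below 0.12 rad), for 0.2 s.
3. the speed knob is at the fifth click (value of joint speed_knob between 1.974 and 2.214 rad), for 0.2 s.
At the end, for the whole second after the job is handed in: The tall bottle stands upright (within 0.12 rad) on the platform within 10 mm of its place against both rollers, at rest; the cross bar is up against it (travel at least 0.046 m, within 4 mm of touching); the speed knob rests at the fifth click (2.094 rad, within 0.12) (all of step 2 and all of step 3 and z of tall_bottle in the frame of bottle_seat between -0.004 and 0.004 m and linear speed of tall_bottle below 0.02 m/s).
It fails at once if the speed knob is turned up to the third click or beyond while the bar does not hold the bottle (value of joint speed_knob above 1.15 rad and value of joint loading_bar below 0.042 m).
It fails at once if a bottle or the beaker is knocked over (angle between any of tall_bottle, low_bottle, slim_bottle, beaker's own z axis and vertical above 0.7 rad).
It also fails if it takes over 72 s, if anything falls off the work surface, if the arm or the gripper's body presses on something with over 40 N, if the wrist force passes 120 N, or if a joint passes its speed limit or range.

## Working session

There is one attempt and no reset: what is moved stays moved. The work goes in short steps, Python scripts to look and compute and a tool call to move; the robot and the scene stay as the last step left them, time stands still between calls to the robot, and variables do not carry over. Pictures are saved under pics/ and viewed, about 8 in all and at most 12, crops included, and the job is handed in when it is done.

Besides the shell and the picture viewer there is one more tool, called after ">>>" as name(argument=value, ...) on one line, values as JSON. play_rows: Moves the arm, as the interface text tells. Its arguments: {"type":"object","properties":{"series":{"type":"array","items":{"type":"array","items":{"type":"number"}}}},"required":["series"]}

```bash
ls; mkdir -p pics
cat > h.py <<'E'
import numpy as np, cv2
from cell import status, viewer, order, ctrl
from scipy.spatial.transform import Rotation as Rn
def shot(n,f):
    d=viewer.get_image(n); cv2.imwrite(f'pics/{f}.png',d['img'][:,:,::-1]); import pickle; pickle.dump(d,open(f'pics/{f}.pkl','wb')); return d
def load(f):
    import pickle; return pickle.load(open(f'pics/{f}.pkl','rb'))
def K(d):
    f=192/np.tan(np.radians(d['vfov'])/2); return np.array([[f,0,d['cx']],[0,f,d['cy']],[0,0,1]])
def proj(d,P): return cv2.projectPoints(np.float64(P).reshape(-1,1,3),np.float64(d['rvec']),np.float64(d['tvec']),K(d),np.float64(d['dist_coeffs']))[0].reshape(-1,2)
def back(d,uv,z):
    r=cv2.undistortPoints(np.float64(uv).reshape(-1,1,2),K(d),np.float64(d['dist_coeffs'])).reshape(-1,2)
    R=cv2.Rodrigues(np.float64(d['rvec']))[0]; c=-R.T@np.ravel(d['tvec']); v=np.c_[r,np.ones(len(r))]@R
    return c+v*((z-c[2])/v[:,2])[:,None]
E
python3 - <<'E'
from h import *
a=shot('scene','s0');b=shot('top','t0')
cv2.imwrite('pics/both.png',np.vstack([a['img'],b['img']])[:,:,::-1])
for n in (a,b):
  R=cv2.Rodrigues(np.float64(n['rvec']))[0]; print(-R.T@np.ravel(n['tvec']),R[2],n['vfov'])
for n in 's0','t0':
  cv2.imwrite(f'pics/{n}b.png',cv2.resize(cv2.imread(f'pics/{n}.png'),(800,600),interpolation=cv2.INTER_CUBIC))
print(status.read_state(),ctrl.tip_reach)
E
```

```text
pics
[-379.00418393  648.43761859 1414.68377032] [ 0.51105586 -0.45709067 -0.72793545] 45.44455249424699
[-584.84310763 -458.48994694 1835.1162515 ] [ 0.53847761  0.13414606 -0.83189344] 42.17439752727893
{'clock': 0.1, 'qpos': array([-1.28079352,  0.62927125,  0.03843147,  1.51824184, -0.02700523,
        0.99629798, -0.02000617]), 'qd': array([-4.07957631e-05, -1.47442678e-03, -2.72511330e-04, -9.32922235e-04,
        3.96791605e-04,  2.38313264e-04,  3.03467458e-04]), 'tau': array([ 2.31140955e-03, -5.64538336e+01,  1.23026960e+00, -1.93978286e+01,
        1.12002832e-02,  5.31955171e-03, -5.63572101e-06]), 'eef_pos': array([226.20086101, 608.80738398, 241.47773454]), 'tool_rot': array([-3.13989165e+00,  5.31195721e-06,  2.78579218e+00]), 'force': array([-0.03743682,  0.81940529, -0.47268229]), 'torque': array([-0.05102732,  0.00158327, -0.05239169]), 'width': 85.73171825792252} 11.0
```

View pics/s0b.png

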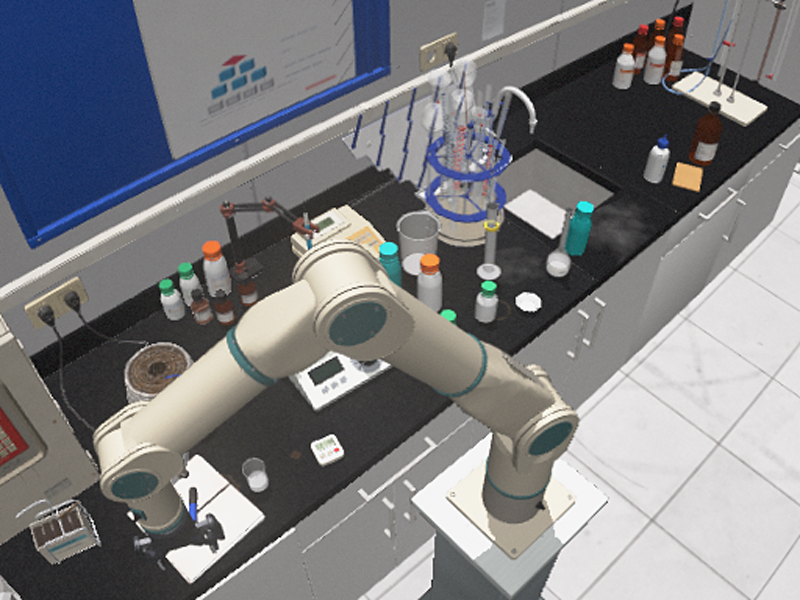

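View pics/t0b.png

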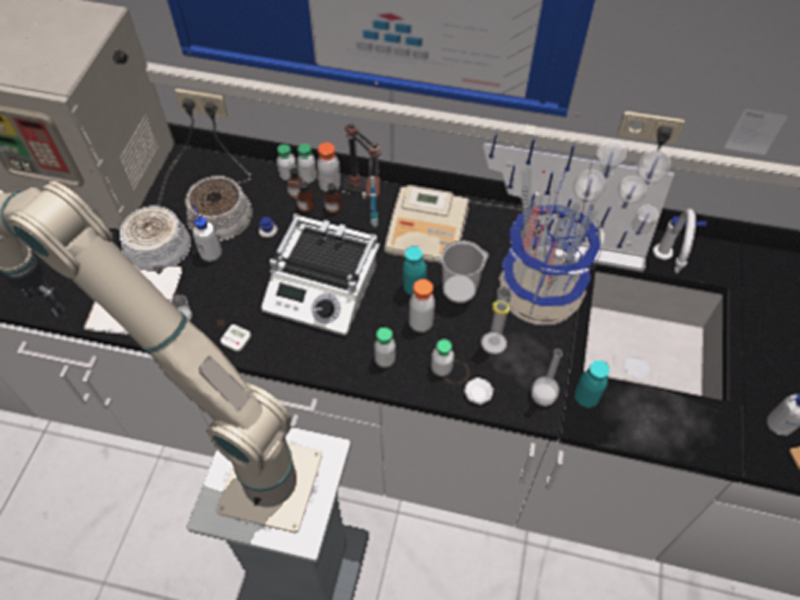

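The scene view is partly blocked by the arm. The top view shows the shaker at about (320,275) and the orange-capped tall bottle at (422,305), with low, slim and turquoise bottles around it. I'll zoom into the top view next.

Run:
```python
import cv2
im=cv2.imread('pics/t0.png')[125:250,160:310]
cv2.imwrite('pics/c1.png',cv2.resize(im,None,fx=5,fy=4.8*1,interpolation=cv2.INTER_CUBIC))
```

```text
(no output)
```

View pics/c1.png

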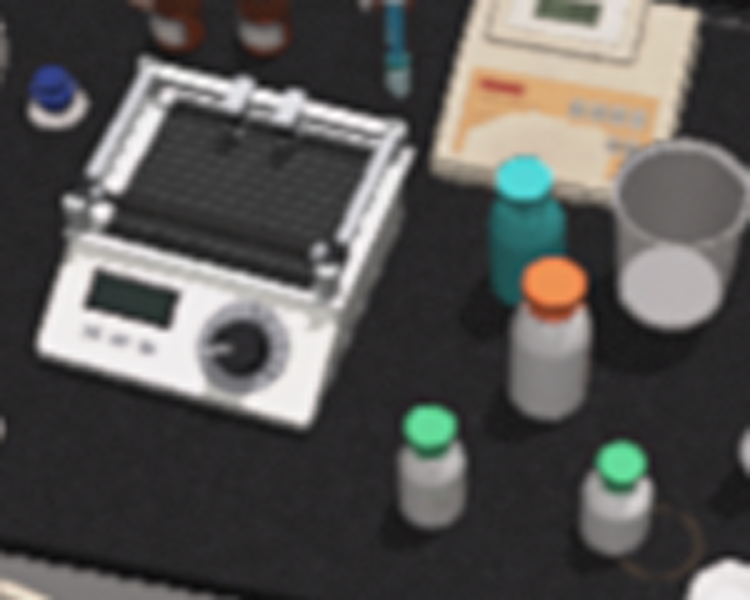

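The crop shows the shaker with its panel corners near (75,235), (340,310), (308,412) and (38,345). The knob top is at about (248,348), with its line pointing left. The tall bottle's cap top is at (556,276), with green-capped bottles at (430,425) and (620,462). Next I'll fit poses from these.

```bash
cat > fit.py <<'E'
from h import *
from scipy.optimize import least_squares
d=load('t0')
c2i=lambda p: np.float64(p)/[5,4.8]+[160,125]-0.4
def W(p,P): return np.c_[Rn.from_euler('z',p[2]).apply(np.c_[np.float64(P)[:,:2],np.zeros(len(P))])[:,:2]+p[:2], np.float64(P)[:,2]]
M=[(-108.5,-52,76),(-135.4,124,23.5),(-135.4,-124,23.5),(-50.6,124,72.5),(-50.6,-124,72.5)]
px=c2i([(248,348),(40,345),(310,415),(75,238),(338,312)])
s=least_squares(lambda p:(proj(d,W(p,M))-px).ravel(),[550,0,0]).x
print(s,(proj(d,W(s,M))-px).round(1).tolist())
if __name__=='__main__':
  im=cv2.resize(d['img'][125:250,160:310,::-1],None,fx=5,fy=4.8,interpolation=cv2.INTER_CUBIC)
  def dr(P,col,poly=True):
    q=((proj(d,P)-[160,125]+.4)*[5,4.8]).round().astype(int)
    cv2.polylines(im,[q],False,col,1)
  for y in (-114,114): dr(W(s,[(-51,y,128),(134,y,128)]),(0,0,255))
  for y in (-24,24): dr(W(s,[(98,y,90),(98,y,141)]),(0,255,255))
  dr(W(s,[(-51,-126,90),(134,-126,90),(134,126,90),(-51,126,90),(-51,-126,90)]),(255,0,255))
  dr(W(s,[M[1],M[2],M[4],M[3],M[1]]),(0,255,0))
  dr(W(s,[(-24,-106,123),(-24,106,123)]),(255,255,0))
  a=np.linspace(0,6.3,30)
  K0=np.array([-102-6.5,-52,65+11.3]);dr(W(s,[K0+23*(np.cos(t)*np.array([.866,0,.5])+np.sin(t)*np.array([0,1,0])) for t in a]),(0,165,255))
  for nm,uv,z,r,h,rc in (('tall',(556,276),165,32,143,24),('g1',(430,421),0,27,0,15),('g2',(621,458),0,27,0,15),('turq',(525,175),165,32,143,24)):
   for zz in ([165] if z else [115,128]):
    p=back(d,[c2i(uv)],zz)[0]; print(nm,zz,p.round(1))
    for z2,r2 in ((0,r),(zz,rc)): dr(np.c_[p[0]+r2*np.cos(a),p[1]+r2*np.sin(a),a*0+z2],(0,0,255) if zz!=115 else (255,0,0))
  cv2.imwrite('pics/o1.png',im)
E
python3 fit.py
```

```text
[ 5.85545347e+02  3.65832722e+01 -8.73337073e-02] [[-1.8, -1.4], [0.5, 0.0], [0.4, 0.9], [-0.2, 0.5], [1.1, 0.1]]
tall 165 [ 541.4 -260.8  165. ]
g1 115 [ 408.1 -187.5  115. ]
g1 128 [ 400.6 -189.5  128. ]
g2 115 [ 408.4 -343.8  115. ]
g2 128 [ 400.9 -344.7  128. ]
turq 165 [ 639.5 -213.   165. ]
```

View pics/o1.png

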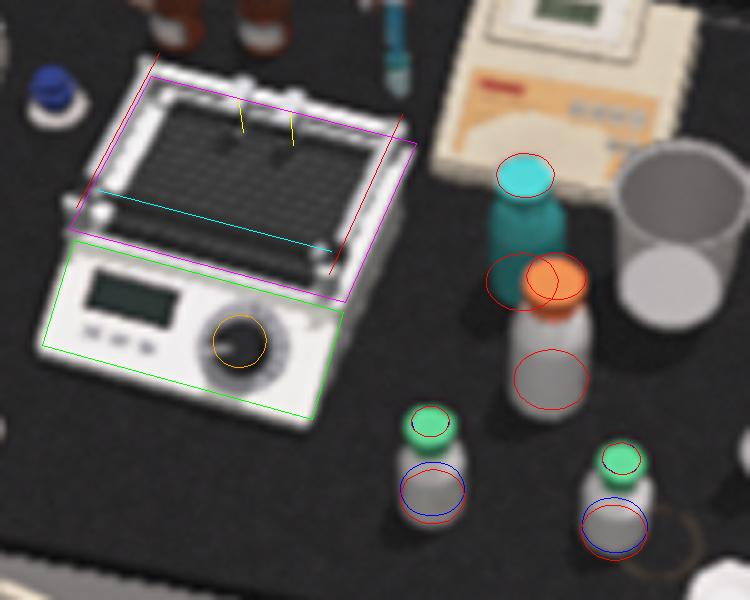

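The overlay fits the panel, rails and platform to within a few mm. The cap-top guesses sit about 6 px too high, and the knob centre is closer to (245,349). I'll refine both and write a helper to convert world targets into tool shifts.

```bash
sed -i "s/^M=\[(-108.5,-52,76)/M=[(-96,-52,54.6)/; s/(248,348),(40/(245,349),(40/; s/(556,276)/(554,282)/; s/(430,421)/(430,427)/; s/(621,458)/(621,463)/; s/(525,175)/(525,181)/" fit.py; python3 fit.py
cat >> h.py <<'E'
def go(x,y,z,yaw=None):
    s=status.read_state(); Rm=Rn.from_euler('xyz',s['tool_rot']); p=s['eef_pos']
    w=np.degrees(s['tool_rot'][2]); dy=0 if yaw is None else (w-yaw+180)%360-180
    print('at',p.round(1),'yaw',round(w,1),'shift cm',(Rm.inv().apply(np.array([x,y,z])-p)/10).round(2),'turn',round(dy,1),'F',s['force'].round(1),'w',round(s['width'],1),'t',round(s['clock'],2))
E
python3 -c "
from h import *
go(226,609,340,174); go(480,350,340,174); go(541,0,340,174)"
```

```text
[ 5.85353944e+02  3.79569309e+01 -9.20407969e-02] [[-0.1, -1.3], [0.1, -0.2], [-0.1, 0.9], [-0.5, 0.4], [0.7, 0.1]]
tall 165 [ 535.  -260.5  165. ]
g1 115 [ 402.4 -188.8  115. ]
g1 128 [ 395.  -190.9  128. ]
g2 115 [ 403.7 -344.8  115. ]
g2 128 [ 396.2 -345.6  128. ]
turq 165 [ 633.2 -214.5  165. ]
at [226.2 608.8 241.5] yaw 159.6 shift cm [ 0.03 -0.01 -9.85] turn -14.4 F [-0.   0.8 -0.5] w 85.7 t 0.1
at [226.2 608.8 241.5] yaw 159.6 shift cm [-32.81 -15.44  -9.83] turn -14.4 F [-0.   0.8 -0.5] w 85.7 t 0.1
at [226.2 608.8 241.5] yaw 159.6 shift cm [-50.72 -46.12  -9.77] turn -14.4 F [-0.   0.8 -0.5] w 85.7 t 0.1
```

>>> play_rows(series=[[0, 0, -5, 0, 0], [0, 0, -10, -8, 0], [-10, -4.7, -10, -14.5, 0], [-20, -9.5, -10, -14.5, 0], [-32.8, -15.5, -10, -14.5, 0], [-32.8, -15.5, -10, -14.5, 0], [-32.8, -15.5, -10, -14.5, 0], [-32.8, -15.5, -10, -14.5, 0]])

```text
clock: 0.9
eef_pos: [437.0, 392.9, 342.1]
tool_rot: [-3.141, -0.0, 3.039]
force: [1.2, 1.1, 0.3]
width: 84.9
```

```bash
python3 -c "
from h import *
go(480,350,340,174); go(535,0,340,174); go(535,-200,340,174)"
```

```text
at [437.  392.9 342.1] yaw 174.1 shift cm [-4.72 -3.82  0.2 ] turn 0.1 F [1.2 1.1 0.3] w 84.9 t 0.9
at [437.  392.9 342.1] yaw 174.1 shift cm [-13.78 -38.07   0.21] turn 0.1 F [1.2 1.1 0.3] w 84.9 t 0.9
at [437.  392.9 342.1] yaw 174.1 shift cm [-15.83 -57.97   0.22] turn 0.1 F [1.2 1.1 0.3] w 84.9 t 0.9
```

>>> play_rows(series=[[-14, -38, 0, 0, 0], [-14, -38, 0, 0, 0], [-14, -38, 0, 0, 0], [-14, -38, 0, 0, 0], [-14, -38, 0, 0, 0], [-14, -38, 0, 0, 0], [-14, -38, 0, 0, 0], [-14, -38, 0, 0, 0]])

```text
clock: 1.7
eef_pos: [535.0, 5.1, 342.2]
tool_rot: [3.142, -0.0, 3.039]
force: [0.6, -0.5, 0.6]
width: 85.7
```

```bash
python3 -c "
from h import *
go(535,-261,340,174)"
```

```text
at [535.    5.1 342.2] yaw 174.1 shift cm [ -2.73 -26.47   0.21] turn 0.1 F [ 0.6 -0.5  0.6] w 85.7 t 1.7
```

>>> play_rows(series=[[-2.7, -26.5, 0, 0, 0], [-2.7, -26.5, 0, 0, 0], [-2.7, -26.5, 0, 0, 0], [-2.7, -26.5, 0, 0, 0], [-2.7, -26.5, 0, 0, 0], [-2.7, -26.5, 0, 0, 0], [-2.7, -26.5, 0, 0, 0], [-2.7, -26.5, 0, 0, 0]])

```text
clock: 2.5
eef_pos: [534.8, -257.9, 341.8]
tool_rot: [3.14, -0.001, 3.039]
force: [-0.5, 0.6, -0.1]
width: 85.5
```

Run:
```python
from h import *
import io,contextlib
with contextlib.redirect_stdout(io.StringIO()):
  from fit import s,W
go(535,-261,340,174)
d=shot('scene','s1'); shot('top','t1')
c=proj(d,[[570,-100,100]])[0]; u0,v0=int(c[0]-85),int(max(0,c[1]-65)); print(u0,v0)
im=cv2.resize(d['img'][v0:v0+125,u0:u0+165,::-1],None,fx=4.8,fy=4.8,interpolation=cv2.INTER_CUBIC)
def dr(P,col):
    q=((proj(d,P)-[u0,v0]+.4)*4.8).round().astype(int); cv2.polylines(im,[q],False,col,1)
a=np.linspace(0,6.3,30)
for y in (-24,24): dr(W(s,[(98,y,90),(98,y,141)]),(0,255,255))
dr(W(s,[(-135.4,124,23.5),(-135.4,-124,23.5),(-50.6,-124,72.5),(-50.6,124,72.5),(-135.4,124,23.5)]),(0,255,0))
K0=np.array([-108.5,-52,76.3]);dr(W(s,[K0+23*(np.cos(t)*np.array([.866,0,.5])+np.sin(t)*np.array([0,1,0])) for t in a]),(0,165,255))
dr(W(s,[(-24,-106,123),(-24,106,123)]),(255,255,0))
for z,r in ((0,32),(165,24)): dr(np.c_[535+r*np.cos(a),-260.5+r*np.sin(a),a*0+z],(0,0,255))
cv2.imwrite('pics/o2.png',im)
```

```text
at [ 534.8 -257.9  341.8] yaw 174.1 shift cm [-0.05 -0.31  0.17] turn 0.1 F [-0.5  0.6 -0.1] w 85.5 t 2.5
153 127
```

View pics/o2.png

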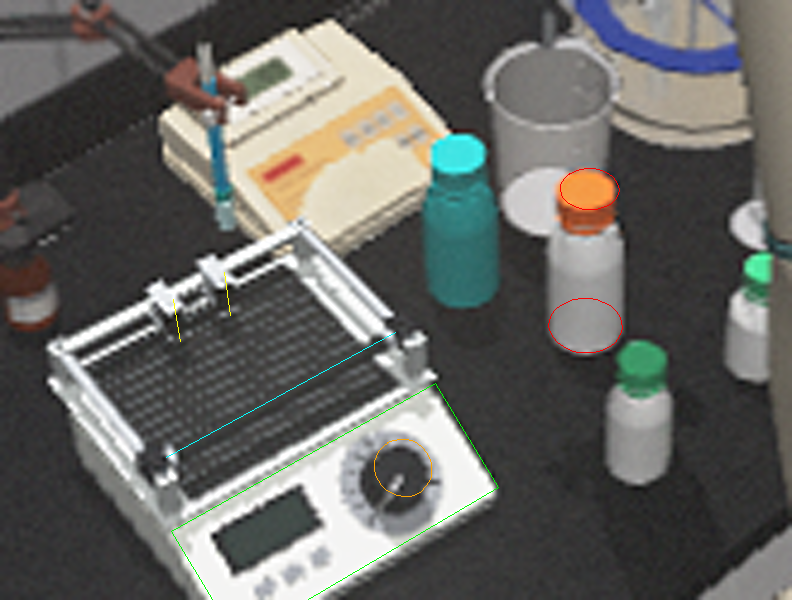

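The scene view agrees with the bottle and the panel outline. The knob's white line points to lower left, so it is probably at click 1. The knob overlay looks a few mm high, so I'll zoom on it later from a clear view. The bottle is confirmed, so I'll descend onto the cap.

>>> play_rows(series=[[0, -0.3, 4, 0, 0], [0, -0.3, 8, 0, 0], [0, -0.3, 12, 0, 0], [0, -0.3, 16, 0, 0], [0, -0.3, 19.2, 0, 0], [0, -0.3, 19.2, 0, 0], [0, -0.3, 19.2, 0, 0.3], [0, -0.3, 19.2, 0, 0.3]])

```text
clock: 3.4
eef_pos: [536.1, -262.2, 152.4]
tool_rot: [-3.141, 0.004, 3.04]
force: [0.3, -0.2, 0.1]
width: 60.5
```

>>> play_rows(series=[[0, 0, 0, 0, 1], [0, 0, 0, 0, 1], [0, 0, 0, 0, 1], [0, 0, 0, 0, 1], [0, 0, 0, 0, 1], [0, 0, 0, 0, 1], [0, 0, 0, 0, 1], [0, 0, 0, 0, 1]])

```text
clock: 4.2
eef_pos: [536.0, -262.3, 153.0]
tool_rot: [-3.141, 0.004, 3.039]
force: [-1.0, 1.5, 5.6]
width: 46.3
```

Run:
```python
from h import *
import io,contextlib
with contextlib.redirect_stdout(io.StringIO()):
  from fit import s,W
go(535,-261,340,174)
o=[]
for n in 's1','t1' :
  d=load(n if n=='s1' else 't0'); K=W(s,[(-92.5,-52,48.5),(-108.5,-52,76.3)]); c=proj(d,K)
  u0,v0=(c[0]-20).astype(int); print(n,u0,v0)
  im=cv2.resize(d['img'][v0:v0+40,u0:u0+40,::-1],None,fx=10,fy=10,interpolation=cv2.INTER_CUBIC)
  for q,col in zip((c-[u0,v0]+.5)*10,((0,0,255),(0,255,0))): cv2.circle(im,tuple(q.round().astype(int)),3,col,-1)
  o.append(im)
cv2.imwrite('pics/k1.png',np.hstack(o))
```

```text
at [ 536.  -262.3  153. ] yaw 174.1 shift cm [  0.03   0.11 -18.7 ] turn 0.1 F [-1.   1.5  5.6] w 46.3 t 4.2
s1 214 205
t1 188 176
```

View pics/k1.png

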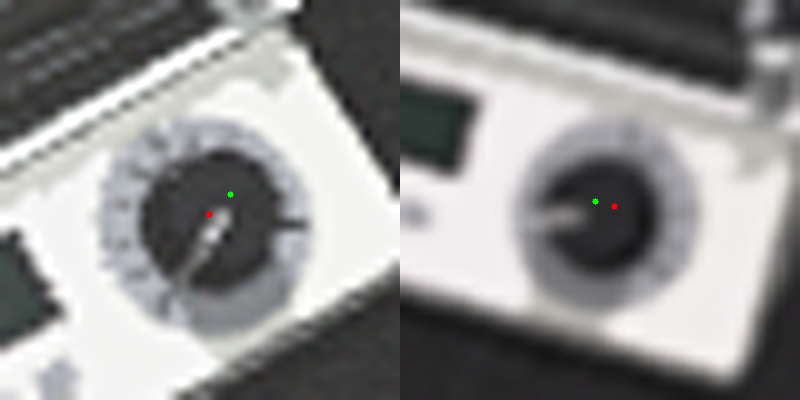

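The bottle is gripped at 46.3 mm. The zoom shows the knob line about 30 degrees below left, which is off, so it needs five clicks. The ring centre is 3–4 mm nearer the robot than the model had it. I'll lift and triangulate.

>>> play_rows(series=[[0, 0, -1, 0, 1], [0, 0, -4, 0, 1], [0, 0, -8, 0, 1], [0, 0, -12, 0, 1], [0, 0, -16, 0, 1], [0, 0, -20, 0, 1], [0, 0, -20, 0, 1], [0, 0, -20, 0, 1]])

```text
clock: 5.0
eef_pos: [534.1, -262.2, 351.4]
tool_rot: [-3.141, 0.001, 3.039]
force: [-0.5, -0.3, -4.4]
width: 46.5
```

Run:
```python
from h import *
import io,contextlib
with contextlib.redirect_stdout(io.StringIO()):
  from fit import s,W
a,b=load('s1'),load('t0')
from scipy.optimize import least_squares
r=least_squares(lambda P:np.r_[(proj(a,P)-[214+20.1,205+22.1]).ravel(),(proj(b,P)-[208.5,196.7]).ravel()],W(s,[(-92.5,-52,48.5)])[0])
print(r.x,r.fun.round(2),W(s,[(-92.5,-52,48.5)]))
# rollers: scene crop o2 bracket tops
print(proj(a,W(s,[(98,24,141),(98,-24,141)])), [(153+160/4.8,127+297/4.8),(153+213/4.8,127+272/4.8)])
p=W(s,[(65,0,90)])[0]; print(p); go(541,-262,353,174); go(p[0]-3,p[1],360,174)
```

```text
[488.30934691  -3.21229069  43.14152287] [-0.03 -0.04 -0.01  0.05] [[488.46610819  -5.32120727  48.5       ]]
[[188.60255405 188.792807  ]
 [199.24917296 183.30532213]] [(186.33333333333334, 188.875), (197.375, 183.66666666666669)]
[650.07881444  31.98272255  90.        ]
at [ 534.1 -262.2  351.4] yaw 174.1 shift cm [-0.69  0.09 -0.16] turn 0.1 F [-0.5 -0.3 -4.4] w 46.5 t 5.0
at [ 534.1 -262.2  351.4] yaw 174.1 shift cm [-8.22 30.42 -0.86] turn 0.1 F [-0.5 -0.3 -4.4] w 46.5 t 5.0
```

>>> play_rows(series=[[-1, 4, -1, 0, 1], [-2, 8, -1, 0, 1], [-3, 12, -1, 0, 1], [-4.2, 16.2, -1, 0, 1], [-5.4, 20.8, -1, 0, 1], [-6.6, 25.5, -1, 0, 1], [-7.9, 30.6, -1, 0, 1], [-7.9, 30.6, -1, 0, 1]])

```text
clock: 5.8
eef_pos: [644.4, 45.6, 356.9]
tool_rot: [3.134, -0.005, 3.052]
force: [-0.8, 1.5, -3.8]
width: 46.6
```

>>> play_rows(series=[[0, 0, 0, 0, 1], [0, 0, 0, 0, 1], [0, 0, 3, 0, 1], [0, 0, 6, 0, 1], [0, 0, 6, 0, 1], [0, 0, 6, 0, 1]])

```text
clock: 6.4
eef_pos: [644.1, 32.4, 300.4]
tool_rot: [-3.141, -0.001, 3.037]
force: [-0.6, -0.5, -2.6]
width: 46.4
```

Run:
```python
from h import *
go(644,34,243,174)
o=[]
for n in 'scene','top':
  d=shot(n,n[0]+'2'); c=proj(d,[[630,30,160]])[0]; u0,v0=(c-[40,40]).astype(int)
  o.append(cv2.resize(d['img'][v0:v0+80,u0:u0+80,::-1],None,fx=5,fy=5,interpolation=cv2.INTER_CUBIC))
cv2.imwrite('pics/p1.png',np.hstack(o))
```

```text
at [644.1  32.4 300.4] yaw 174.0 shift cm [0.02 0.16 5.74] turn -0.0 F [-0.6 -0.5 -2.6] w 46.4 t 6.4
```

View pics/p1.png

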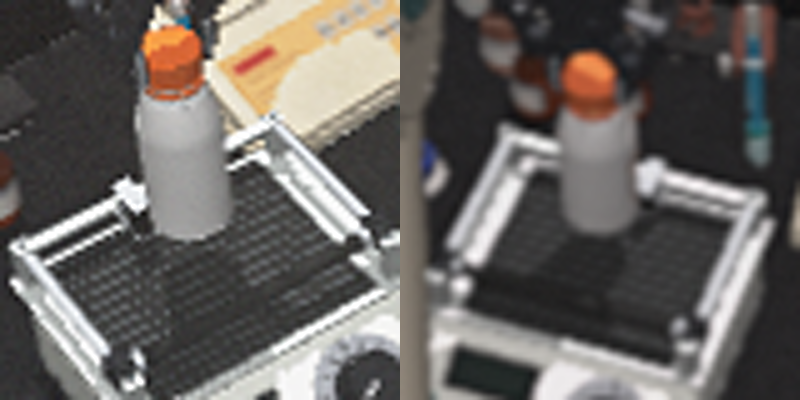

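The bottle hangs upright about 57 mm above the mat, in front of the roller brackets and behind the bar. I'll lower it now.

>>> play_rows(series=[[0, 0, 2, 0, 1], [0, 0, 4, 0, 1], [0, 0, 4.8, 0, 1], [0, 0, 5.2, 0, 1], [0, 0, 5.4, 0, 1], [0, 0, 5.6, 0, 1], [0, 0, 5.6, 0, 1], [0, 0, 5.6, 0, 1]])

```text
clock: 7.3
eef_pos: [644.7, 34.1, 244.8]
tool_rot: [3.141, 0.001, 3.039]
force: [0.5, 0.4, -3.0]
width: 46.6
```

>>> play_rows(series=[[0, 0, 0.1, 0, 1], [0, 0, 0.2, 0, 1], [0, 0, 0.2, 0, 1], [0, 0, 0.2, 0, 1]])

```text
clock: 7.7
eef_pos: [644.9, 34.1, 243.1]
tool_rot: [3.141, 0.001, 3.039]
force: [-1.0, 0.7, 2.9]
width: 46.7
```

The force shows contact with the mat, so I'll release and retreat upward.

>>> play_rows(series=[[0, 0, 0, 0, 0.3], [0, 0, 0, 0, 0.1], [0, 0, 0, 0, 0], [0, 0, 0, 0, 0], [0, 0, 0, 0, 0], [0, 0, -2, 0, 0], [0, 0, -5, 0, 0], [0, 0, -9, 0, 0]])

```text
clock: 8.5
eef_pos: [643.3, 34.1, 331.6]
tool_rot: [-3.141, -0.004, 3.039]
force: [1.4, 0.9, 0.7]
width: 85.4
```

Run:
```python
from h import *
R=Rn.from_euler('z',-.092)
def w(x,y): return R.apply([x,y,0])[:2]+[584,39]
for q in ((-62,-85),(-20,-85),(8,-85),(-105,-52)): print(q,w(*q).round(1))
a=w(-62,-85); go(a[0],a[1],330,174.7)
```

```text
(-62, -85) [514.5 -39.9]
(-20, -85) [556.3 -43.8]
(8, -85) [584.2 -46.4]
(-105, -52) [474.7  -3.1]
at [643.3  34.1 331.6] yaw 174.1 shift cm [12.05 -8.68  0.21] turn -0.6 F [1.4 0.9 0.7] w 85.4 t 8.5
```

>>> play_rows(series=[[4, -2.9, 0, 0, 0.5], [8, -5.8, 0, -0.6, 1], [12, -8.7, 0, -0.6, 1], [12, -8.7, 0, -0.6, 1], [12, -8.7, 4, -0.6, 1], [12, -8.7, 8, -0.6, 1], [12, -8.7, 8, -0.6, 1], [12, -8.7, 8, -0.6, 1]])

```text
clock: 9.3
eef_pos: [516.5, -40.1, 252.7]
tool_rot: [-3.142, -0.0, 3.049]
force: [0.3, -0.5, 1.4]
width: 0.1
```

Run:
```python
from h import *
go(514.5,-39.9,120,174.7)
o=[]
for n in 'scene','top':
  d=shot(n,n[0]+'3'); c=proj(d,[[600,20,160]])[0]; u0,v0=(c-[40,40]).astype(int)
  o.append(cv2.resize(d['img'][v0:v0+80,u0:u0+80,::-1],None,fx=5,fy=5,interpolation=cv2.INTER_CUBIC))
cv2.imwrite('pics/p2.png',np.hstack(o))
```

```text
at [516.5 -40.1 252.7] yaw 174.7 shift cm [ 0.2   0.   13.27] turn 0.0 F [ 0.3 -0.5  1.4] w 0.1 t 9.3
```

View pics/p2.png

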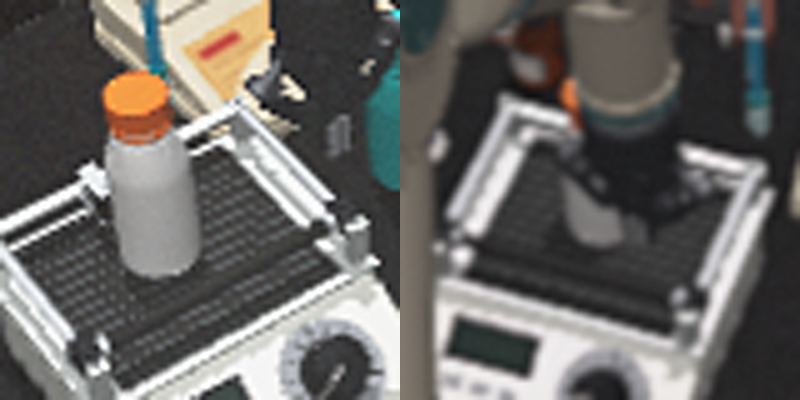

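The bottle stands upright on the platform and the closed hand is clear in front at right. I'll descend in front of the bar.

>>> play_rows(series=[[0.3, 0, 4, 0, 1], [0.3, 0, 8, 0, 1], [0.3, 0, 10, 0, 1], [0.3, 0, 11.5, 0, 1], [0.3, 0, 12.5, 0, 1], [0.3, 0, 13.3, 0, 1], [0.3, 0, 13.3, 0, 1], [0.3, 0, 13.3, 0, 1]])

```text
clock: 10.2
eef_pos: [513.8, -39.9, 120.0]
tool_rot: [3.141, 0.001, 3.049]
force: [0.5, 0.2, -0.4]
width: -0.0
```

>>> play_rows(series=[[-0.5, 0, 0, 0, 1], [-1.0, 0, 0, 0, 1], [-1.5, 0, 0, 0, 1], [-2.0, 0, 0, 0, 1], [-2.5, 0, 0, 0, 1], [-3, 0, 0, 0, 1], [-3.5, 0, 0, 0, 1], [-3.5, 0, 0, 0, 1]])

```text
clock: 11.0
eef_pos: [548.7, -43.2, 119.2]
tool_rot: [3.142, 0.001, 3.049]
force: [-2.2, 0.7, 0.3]
width: 0.0
```

>>> play_rows(series=[[-0.5, 0, 0, 0, 1], [-1.0, 0, 0, 0, 1], [-1.5, 0, 0, 0, 1], [-2.0, 0, 0, 0, 1], [-2.3, 0, 0, 0, 1], [-2.5, 0, 0, 0, 1], [-2.5, 0, 0, 0, 1]])

```text
clock: 11.7
eef_pos: [573.4, -45.4, 119.2]
tool_rot: [3.142, 0.001, 3.049]
force: [-2.3, 0.1, 0.1]
width: -0.0
```

>>> play_rows(series=[[-0.2, 0, 0, 0, 1], [-0.4, 0, 0, 0, 1], [-0.5, 0, 0, 0, 1], [-0.5, 0, 0, 0, 1]])

```text
clock: 12.1
eef_pos: [576.4, -45.7, 119.1]
tool_rot: [3.141, -0.003, 3.049]
force: [-6.0, 1.1, 1.8]
width: -0.1
```

>>> play_rows(series=[[-0.1, 0, 0, 0, 1], [-0.2, 0, 0, 0, 1], [-0.2, 0, 0, 0, 1]])

```text
clock: 12.4
eef_pos: [578.1, -45.9, 119.1]
tool_rot: [3.141, -0.004, 3.049]
force: [-6.5, 1.4, 4.4]
width: 0.1
```

>>> play_rows(series=[[-0.1, 0, 0, 0, 1], [-0.2, 0, 0, 0, 1], [-0.3, 0, 0, 0, 1], [-0.3, 0, 0, 0, 1]])

```text
clock: 12.8
eef_pos: [579.1, -45.9, 119.1]
tool_rot: [3.141, -0.008, 3.049]
force: [-11.4, 1.2, 8.0]
width: -0.3
```

>>> play_rows(series=[[-0.1, 0, 0, 0, 1], [-0.2, 0, 0, 0, 1], [-0.3, 0, 0, 0, 1], [-0.3, 0, 0, 0, 1]])

```text
clock: 13.2
eef_pos: [579.9, -46.1, 119.0]
tool_rot: [3.141, -0.012, 3.049]
force: [-16.3, 2.6, 12.0]
width: -0.1
```

The force rises to 16 N with almost no motion, which suggests the bar is hard against the bottle and rollers. I'll back off, rise clear and check by picture.

>>> play_rows(series=[[0.5, 0, 0, 0, 1], [2, 0, 0, 0, 1], [5, 0, 0, 0, 1], [8, 0, 0, 0, 1], [10, 0, -3, 0, 1], [12, 0, -6, 0, 0.6], [12, 0, -8, 0, 0.4], [12, 0, -8, 0, 0]])

```text
clock: 14.0
eef_pos: [470.0, -36.0, 202.5]
tool_rot: [3.141, 0.01, 3.049]
force: [0.6, 0.6, 0.9]
width: 43.2
```

```bash
cat > chk.py <<'E'
from h import *
import sys
R=Rn.from_euler('z',-.092); s=np.array([584,39])
def W(P): P=np.float64(P); return np.c_[R.apply(P*[1,1,0])[:,:2]+s,P[:,2]]
go(474.7,-3,200,174.7)
n=sys.argv[1]; o=[]; a=np.linspace(0,6.3,40)
for c_ in 'scene','top':
  d=shot(c_,c_[0]+n); c=proj(d,[[590,30,130]])[0]; u0,v0=(c-[40,35]).astype(int)
  im=cv2.resize(d['img'][v0:v0+80,u0:u0+80,::-1],None,fx=5,fy=5,interpolation=cv2.INTER_CUBIC)
  def dr(P,col): cv2.polylines(im,[((proj(d,P)-[u0,v0]+.5)*5).round().astype(int)],False,col,1)
  dr(W([(26,-106,123),(26,106,123)]),(255,255,0))
  for z,r in ((90,32),(255,24)): dr(W(np.c_[65+r*np.cos(a),r*np.sin(a),a*0+z]),(0,0,255))
  o.append(im)
cv2.imwrite(f'pics/chk{n}.png',np.hstack(o))
E
python3 chk.py 4
```

```text
at [470.  -36.  202.5] yaw 174.7 shift cm [-0.16  3.33  0.25] turn -0.0 F [0.6 0.6 0.9] w 43.2 t 14.0
```

View pics/chk4.png

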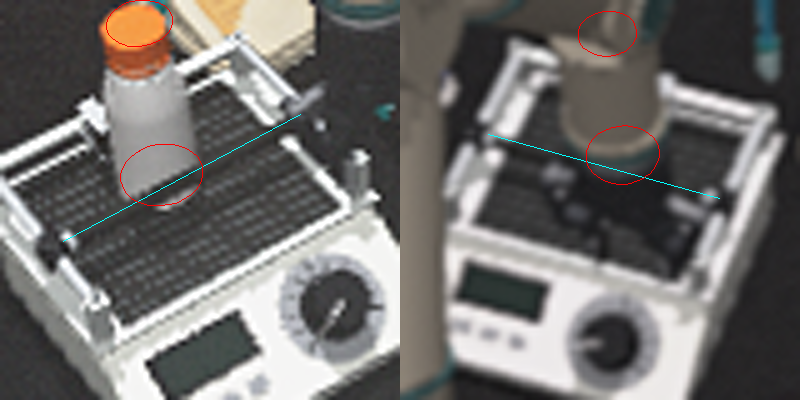

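The scene view shows the rod against the bottle at the expected line. The bottle is upright against the rollers, with base and cap matching the model to about 1 px, and the knob line is still at off. Now the knob: hover, with a pre-turn of -26°.

```bash
python3 -c "
from h import *
go(475.7,-2.3,130,174.7); print(status.read_state()['qpos'].round(2))"
```

```text
at [468.2 -35.7 200. ] yaw 174.7 shift cm [-0.4  3.4  7. ] turn 0.0 F [0.2 0.9 0.5] w 58.2 t 14.1
[-0.08  0.44  0.13  2.06 -0.09  0.65  1.6 ]
```

>>> play_rows(series=[[-0.4, 3.4, 2, -8, 0], [-0.4, 3.4, 4, -16, 0], [-0.4, 3.4, 7, -24, 0], [-0.4, 3.4, 7, -26, 0], [-0.4, 3.4, 7, -26, 0], [-0.4, 3.4, 7, -26, 0], [-0.4, 3.4, 7, -26, 0], [-0.4, 3.4, 7, -26, 0]])

```text
clock: 14.9
eef_pos: [474.1, -2.1, 130.2]
tool_rot: [-3.141, 0.002, -2.781]
force: [0.2, -0.8, -0.1]
width: 85.3
```

```bash
python3 -c "
from h import *
go(475.7,-2.3,73,200.7); print(status.read_state()['qpos'].round(2))"
```

```text
at [474.1  -2.1 130.2] yaw -159.3 shift cm [-0.13 -0.07  5.72] turn -0.0 F [ 0.2 -0.8 -0.1] w 85.3 t 14.9
[-0.05  0.56 -0.01  2.11  0.01  0.47  1.87]
```

Descend and close.

>>> play_rows(series=[[-0.1, -0.1, 2, 0, 0], [-0.1, -0.1, 4, 0, 0], [-0.1, -0.1, 5.2, 0, 0], [-0.1, -0.1, 5.7, 0, 0], [-0.1, -0.1, 5.7, 0, 0.3], [-0.1, -0.1, 5.7, 0, 0.3], [-0.1, -0.1, 5.7, 0, 0.3]])

```text
clock: 15.6
eef_pos: [475.2, -2.7, 73.0]
tool_rot: [-3.141, 0.001, -2.78]
force: [-1.0, 0.3, -0.1]
width: 59.8
```

>>> play_rows(series=[[0, 0, 0, 0, 1], [0, 0, 0, 0, 1], [0, 0, 0, 0, 1], [0, 0, 0, 0, 1], [0, 0, 0, 0, 1], [0, 0, 0, 0, 1]])

```text
clock: 16.2
eef_pos: [474.2, -0.3, 73.7]
tool_rot: [3.139, 0.001, -2.78]
force: [-4.1, 5.8, 14.7]
width: 44.8
```

Gripped at 44.8 mm, with the knob pulling the hand about 2.5 mm along +y. I'll recentre by that amount and turn two clicks.

>>> play_rows(series=[[0, 0.3, 0, 4, 1], [0, 0.3, 0, 12, 1], [0, 0.3, 0, 20, 1], [0, 0.3, 0, 28, 1], [0, 0.3, 0, 36, 1], [0, 0.3, 0, 44, 1], [0, 0.3, 0, 52, 1], [0, 0.3, 0, 52, 1]])

```text
clock: 17.0
eef_pos: [474.5, -1.5, 74.1]
tool_rot: [3.141, 0.003, 2.593]
force: [-2.6, -4.3, 16.5]
width: 43.4
```

```bash
cat > kn.py <<'E'
from h import *
import sys
n=sys.argv[1]; go(474,0,120,174.7); o=[]
for c_ in 'scene','top':
  d=shot(c_,c_[0]+n); c=proj(d,[[480,0,65]])[0]; u0,v0=(c-20).astype(int)
  o.append(cv2.resize(d['img'][v0:v0+40,u0:u0+40,::-1],None,fx=8,fy=8,interpolation=cv2.INTER_CUBIC))
cv2.imwrite(f'pics/kn{n}.png',np.hstack(o))
E
python3 -c "
from h import *
go(474,0,72,174.7);print(status.read_state()['torque'].round(2))"
```

```text
at [474.5  -1.5  74.1] yaw 148.6 shift cm [0.12 0.1  0.21] turn -26.1 F [-2.6 -4.3 16.5] w 43.4 t 17.0
[-0.42  0.35  0.5 ]
```

>>> play_rows(series=[[0, 0, 0, 0, 0.5], [0, 0, 0, 0, 0.2], [0, 0, 0, 0, 0], [0, 0, 0, 0, 0], [0, 0, -1.5, -8, 0], [0, 0, -4.5, -16, 0], [0, 0, -4.5, -24, 0], [0, 0, -4.5, -32, 0]])

```text
clock: 17.8
eef_pos: [474.3, 0.6, 118.1]
tool_rot: [3.141, 0.002, -3.123]
force: [-0.1, -0.3, -0.4]
width: 85.2
```

>>> play_rows(series=[[0, 0, 0, -8, 0], [0, 0, 0, -16, 0], [0, 0, 0, -20, 0], [0, 0, 0, -20, 0], [0, 0, 0, -20, 0]])

```text
clock: 18.3
eef_pos: [473.6, 0.3, 117.2]
tool_rot: [3.141, -0.0, -2.782]
force: [0.3, 0.6, 0.2]
width: 85.4
```

```bash
python3 kn.py 5
```

```text
at [4.736e+02 3.000e-01 1.172e+02] yaw -159.4 shift cm [-0.03 -0.04 -0.28] turn 25.9 F [0.3 0.6 0.2] w 85.4 t 18.3
```

View pics/kn5.png

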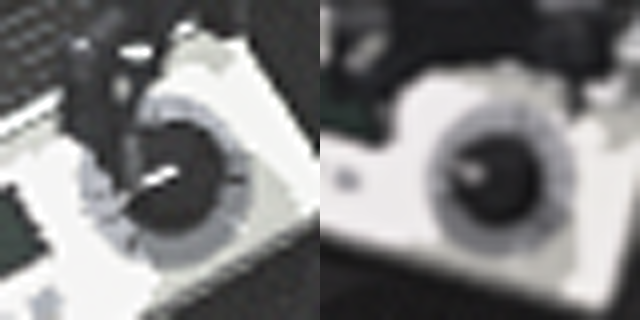

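The scene view has the line from (178,170) to (120,208), about 5 degrees below left. That is only click 1, so the knob moved one click for a 52° turn. I'll measure the line angle numerically from now on.

```bash
cat > ang.py <<'E'
from h import *
import sys
R=Rn.from_euler('z',-.092); s=np.array([585,40.])
def ang(f):
  d=load(f) if isinstance(f,str) else f
  g=d['img'].astype(np.float32); g=g.min(2); out=[]
  best=None
  for dx in range(-6,7,2):
   for dy in range(-6,7,2):
    th=np.radians(np.arange(-150,151,3)); r=np.arange(4,21,2.)
    T,RR=np.meshgrid(th,r,indexing='ij')
    P=np.array([-108.5,-52,76.3])+np.stack([RR*np.cos(T)*.866+dx*.866,-RR*np.sin(T)+dy,RR*np.cos(T)*.5+dx*.5],-1)
    P=P.reshape(-1,3); Wd=np.c_[R.apply(P*[1,1,0])[:,:2]+s,P[:,2]]
    q=proj(d,Wd).astype(np.float32)
    v=cv2.remap(g,q[:,0].reshape(T.shape),q[:,1].reshape(T.shape),cv2.INTER_LINEAR).mean(1)
    sc=v.max()-np.median(v)
    w=np.clip(v-np.median(v)-.6*sc,0,None)
    if best is None or sc>best[0]: best=(sc,np.degrees(th[v.argmax()]),dx,dy,np.median(v))
  return [round(float(x),1) for x in best]
if __name__=='__main__':
  for f in sys.argv[1:]: print(f,ang(f))
E
python3 ang.py s1 s4 s5 t0 t5; python3 -c "
from h import *
go(475.5,0.2,71,174.7)"
```

```text
s1 [82.5, -117.0, -4.0, 2.0, 64.4]
s4 [83.5, -117.0, -4.0, 2.0, 65.9]
s5 [148.9, -81.0, -4.0, 2.0, 60.4]
t0 [80.8, -120.0, -6.0, 4.0, 50.3]
t5 [67.8, -87.0, -4.0, -2.0, 42.0]
at [4.736e+02 2.000e-01 1.172e+02] yaw -159.4 shift cm [-0.18 -0.07  4.62] turn 25.9 F [0.2 0.6 1. ] w 85.4 t 18.4
```

>>> play_rows(series=[[0, 0, -5, 0, 0], [0, 0, -10, 0, 0], [0, 0, -12, 0, 0], [0, 0, -12, 0, 0]])

```text
clock: 18.8
eef_pos: [475.8, 0.4, 240.4]
tool_rot: [-3.14, 0.007, -2.781]
force: [0.2, -0.2, -0.7]
width: 85.5
```

```bash
python3 -c "
from h import *
from ang import ang
for n in ('scene','top'): print(ang(shot(n,n[0]+'6')))
go(473,0,70,200.6)"
```

```text
[143.5, -81.0, -4.0, 2.0, 65.5]
[68.1, -90.0, -4.0, -2.0, 42.4]
at [4.734e+02 3.000e-01 2.373e+02] yaw -159.3 shift cm [ 5.000e-02 -1.000e-02  1.673e+01] turn 0.1 F [ 0.   0.6 -0.2] w 85.7 t 18.9
```

```bash
cat > ang2.py <<'E'
from h import *
import sys
R=Rn.from_euler('z',-.092); s=np.array([585,40.])
# rectify the knob-top plane: 0.25 mm per px, up = uphill, right = shaker -y
def rect(f,h=32,n=241):
  d=load(f); k=(np.arange(n)-n//2)*.25
  X,Y=np.meshgrid(k,-k); c=np.array([-92.5,-52,48.5])+h*np.array([-.5,0,.866])
  P=c+np.stack([Y*.866,-X,Y*.5],-1).reshape(-1,3)
  q=proj(d,np.c_[R.apply(P*[1,1,0])[:,:2]+s,P[:,2]]).astype(np.float32).reshape(n,n,2)
  return cv2.remap(d['img'],q[...,0],q[...,1],cv2.INTER_CUBIC)
def line(f):
  g=rect(f).min(2).astype(float); n=g.shape[0]; yy,xx=np.mgrid[:n,:n]
  dk=(cv2.GaussianBlur(g,(0,0),2)<95)&(np.hypot(xx-n//2,yy-n//2)<100)
  l,lab,st,cen=cv2.connectedComponentsWithStats(dk.astype(np.uint8)); i=lab[n//2+15,n//2] or 1+st[1:,4].argmax()
  hull=cv2.convexHull(np.argwhere(lab==i)[:,::-1].astype(np.int32)); m=cv2.fillConvexPoly(np.zeros((n,n),np.uint8),hull,1)>0
  m=cv2.erode(m.astype(np.uint8),np.ones((9,9)))>0
  (cx,cy),rr=cv2.minEnclosingCircle(hull)
  w=np.where(m,np.clip(g-105,0,None),0); p=np.argwhere(w>0)[:,::-1]; ww=w[w>0]
  mu=(p*ww[:,None]).sum(0)/ww.sum(); C=((p-mu).T*ww)@(p-mu)/ww.sum(); e,v=np.linalg.eigh(C); ax=v[:,1]
  if ax@(mu-[cx,cy])<0: ax=-ax
  print(f,'disc',((cx-n//2)/4).__round__(1),((n//2-cy)/4).__round__(1),'r',round(rr/4,1),'line dir',round(np.degrees(np.arctan2(ax[0],-ax[1])),1),'centroid dir',round(np.degrees(np.arctan2(mu[0]-cx,cy-mu[1])),1),'elong',round((e[1]/e[0])**.5,1))
if __name__=='__main__':
  for f in sys.argv[1:]: line(f)
E
python3 ang2.py s1 s4 s5 s6 t0 t5 t6
python3 - <<'E'
from ang2 import *
cv2.imwrite('pics/rk.png',np.hstack([np.vstack([cv2.resize(rect(f,h),(260,260)) for h in (32,0)]) for f in ('s1','s6','t6')])[:,:,::-1])
E
```

```text
s1 disc -0.6 -0.5 r 25.0 line dir -110.1 centroid dir -128.3 elong 2.3
s4 disc -0.6 -0.5 r 25.0 line dir -109.9 centroid dir -128.3 elong 2.3
s5 disc -0.0 -0.0 r 25.0 line dir -83.5 centroid dir -98.6 elong 3.3
s6 disc -0.6 -0.5 r 25.0 line dir -82.9 centroid dir -97.1 elong 3.2
t0 disc 0.9 -0.6 r 24.9 line dir -114.8 centroid dir -128.7 elong 2.3
t5 disc 0.0 0.0 r 25.0 line dir -84.8 centroid dir -117.5 elong 1.5
t6 disc 0.0 0.0 r 25.0 line dir -86.3 centroid dir -117.4 elong 1.5
```

View pics/rk.png

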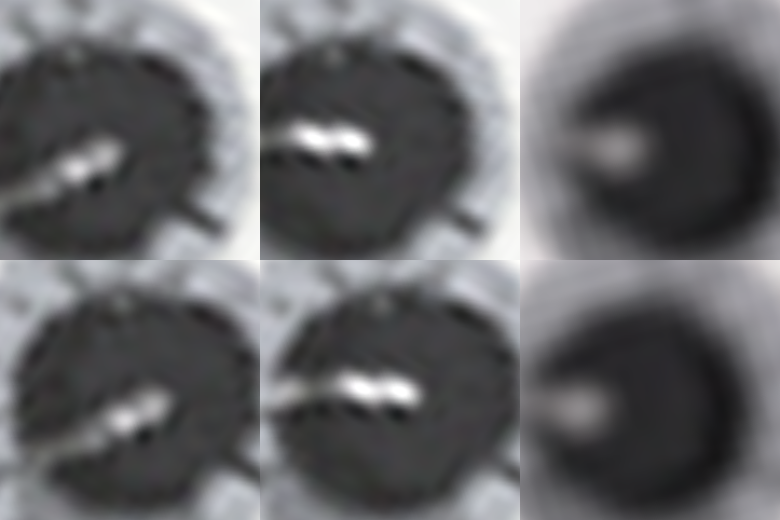

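The rectified views show the line moving from about -112° to -84°: off to click 1, with a constant bias of roughly +9°. So the grip slipped about one click. Next grip is 3 mm lower and recentred.

>>> play_rows(series=[[0, 0, 5, 0, 0], [0, 0, 10, 0, 0], [0, 0, 14, 0, 0], [0, 0, 16, 0, 0], [0, 0, 16.8, 0, 0.2], [0, 0, 16.8, 0, 0.4], [0, 0, 16.8, 0, 0.4], [0, 0, 16.8, 0, 0.4]])

```text
clock: 19.7
eef_pos: [474.4, 0.1, 70.3]
tool_rot: [-3.141, 0.002, -2.78]
force: [0.9, 0.4, 1.0]
width: 51.7
```

>>> play_rows(series=[[0, 0, 0, 0, 1], [0, 0, 0, 0, 1], [0, 0, 0, 0, 1], [0, 0, 0, 0, 1], [0, 0, 0, 0, 1]])

```text
clock: 20.2
eef_pos: [474.7, -0.3, 71.1]
tool_rot: [-3.14, 0.003, -2.781]
force: [-1.2, -0.8, 8.4]
width: 45.1
```

>>> play_rows(series=[[0, 0, 0, 6, 1], [0, 0, 0, 12, 1], [0, 0, 0, 18, 1], [0, 0, 0, 24, 1], [0, 0, 0, 30, 1], [0, 0, 0, 36, 1], [0, 0, 0, 42, 1], [0, 0, 0, 48, 1]])

```text
clock: 21.0
eef_pos: [476.7, -1.4, 70.6]
tool_rot: [3.14, 0.007, 2.664]
force: [1.6, -6.1, -1.3]
width: 43.8
```

```bash
python3 -c "
from h import *
go(473,0,70,174.7);print(status.read_state()['torque'].round(2))"
```

```text
at [476.7  -1.4  70.6] yaw 152.6 shift cm [ 0.39 -0.04  0.06] turn -22.1 F [ 1.6 -6.1 -1.3] w 43.8 t 21.0
[ 0.78 -1.41  1.32]
```

>>> play_rows(series=[[0, 0, 0, 0, 0.5], [0, 0, 0, 0, 0.2], [0, 0, 0, 0, 0], [0, 0, 0, 0, 0], [0, 0, -4, -8, 0], [0, 0, -9, -16, 0], [0, 0, -14, -24, 0], [0, 0, -16, -24, 0]])

```text
clock: 21.8
eef_pos: [475.6, 0.3, 233.8]
tool_rot: [3.14, 0.007, 3.088]
force: [-0.1, -0.2, -0.6]
width: 85.2
```

```bash
python3 -c "
from ang2 import *
from ang import ang
shot('scene','s7');shot('top','t7')
line('s7');line('t7');print(ang('s7'),ang('t7'));go(473,0,70,200.7)"
```

```text
s7 disc -0.1 -0.1 r 25.0 line dir -46.4 centroid dir -61.6 elong 4.5
t7 disc 0.0 0.0 r 25.0 line dir -43.1 centroid dir -62.2 elong 1.9
[111.2, -45.0, -4.0, 2.0, 66.0] [65.4, -48.0, 0.0, 4.0, 60.7]
at [475.7   0.5 232.7] yaw 176.7 shift cm [ 0.39 -0.1  16.27] turn -24.0 F [-0.3 -0.1 -0.5] w 85.3 t 21.9
```

The line now reads about -46°, which is click 3 of 5, since click 3 sits at -48°. The lower grip follows properly, so I'll repeat the same two-click stroke.

>>> play_rows(series=[[0.2, 0, 4, -8, 0], [0.2, 0, 8, -16, 0], [0.2, 0, 12, -24, 0], [0.2, 0, 14, -24, 0], [0.2, 0, 16, -24, 0.2], [0.2, 0, 16.3, -24, 0.4], [0.2, 0, 16.3, -24, 0.4], [0.2, 0, 16.3, -24, 0.4]])

```text
clock: 22.7
eef_pos: [471.3, -1.0, 66.4]
tool_rot: [-3.141, -0.001, -2.782]
force: [-0.1, -5.1, -1.2]
width: 51.3
```

>>> play_rows(series=[[0, 0, 0, 0, 1], [0, 0, 0, 0, 1], [0, 0, 0, 0, 1], [0, 0, 0, 0, 1], [0, 0, 0, 0, 1]])

```text
clock: 23.2
eef_pos: [471.6, -1.6, 67.3]
tool_rot: [-3.14, 0.0, -2.783]
force: [-0.4, -5.4, 1.3]
width: 45.9
```

>>> play_rows(series=[[0, 0, 0, 6, 1], [0, 0, 0, 12, 1], [0, 0, 0, 18, 1], [0, 0, 0, 24, 1], [0, 0, 0, 30, 1], [0, 0, 0, 36, 1], [0, 0, 0, 42, 1], [0, 0, 0, 48, 1]])

```text
clock: 24.0
eef_pos: [472.6, 1.3, 67.5]
tool_rot: [3.139, 0.002, 2.668]
force: [-1.3, -2.8, 3.6]
width: 43.8
```

>>> play_rows(series=[[0, 0, 0, 0, 0.5], [0, 0, 0, 0, 0.2], [0, 0, 0, 0, 0], [0, 0, 0, 0, 0], [0, 0, -4, -8, 0], [0, 0, -9, -16, 0], [0, 0, -14, -24, 0], [0, 0, -16, -24, 0]])

```text
clock: 24.8
eef_pos: [473.7, 0.3, 230.6]
tool_rot: [3.14, 0.007, 3.087]
force: [0.8, 0.4, 0.1]
width: 85.6
```

```bash
python3 -c "
from ang2 import *
from ang import ang
shot('scene','s8');shot('top','t8')
line('s8');line('t8');print(ang('s8'),ang('t8'));go(474,0,70,174.7)"
```

```text
s8 disc -0.1 -0.0 r 25.0 line dir -30.1 centroid dir -34.7 elong 3.0
t8 disc 0.0 0.0 r 25.0 line dir -24.0 centroid dir -38.8 elong 2.5
[100.3, -24.0, -2.0, 2.0, 65.4] [66.8, -27.0, 2.0, 2.0, 57.6]
at [473.8   0.6 229.5] yaw 176.7 shift cm [ 0.1  -0.09 15.95] turn 2.0 F [0.4 0.1 0.5] w 85.5 t 24.9
```

The line is at about -25°, click 4. One more click: a shorter 34° stroke, since some of it slips.

>>> play_rows(series=[[0.1, -0.1, 4, -8, 0], [0.1, -0.1, 8, -15, 0], [0.1, -0.1, 12, -15, 0], [0.1, -0.1, 14, -15, 0], [0.1, -0.1, 15.9, -15, 0.2], [0.1, -0.1, 15.9, -15, 0.4], [0.1, -0.1, 15.9, -15, 0.4], [0.1, -0.1, 15.9, -15, 0.4]])

```text
clock: 25.7
eef_pos: [470.9, -0.7, 67.8]
tool_rot: [-3.141, 0.001, -2.937]
force: [0.6, -0.9, -0.2]
width: 51.5
```

>>> play_rows(series=[[0, 0, 0, 0, 1], [0, 0, 0, 0, 1], [0, 0, 0, 0, 1], [0, 0, 0, 0, 1], [0, 0, 0, 0, 1]])

```text
clock: 26.2
eef_pos: [471.1, -1.3, 68.7]
tool_rot: [-3.141, 0.002, -2.939]
force: [-2.2, -0.8, 5.0]
width: 44.6
```

>>> play_rows(series=[[0, 0, 0, 6, 1], [0, 0, 0, 12, 1], [0, 0, 0, 18, 1], [0, 0, 0, 24, 1], [0, 0, 0, 29, 1], [0, 0, 0, 34, 1], [0, 0, 0, 34, 1]])

```text
clock: 26.9
eef_pos: [470.8, 0.7, 69.3]
tool_rot: [3.139, 0.0, 2.756]
force: [-4.1, -0.3, 12.7]
width: 43.8
```

>>> play_rows(series=[[0, 0, 0, 0, 0.5], [0, 0, 0, 0, 0.2], [0, 0, 0, 0, 0], [0, 0, 0, 0, 0], [0, 0, -4, -8, 0], [0, 0, -9, -16, 0], [0, 0, -14, -19, 0], [0, 0, -16, -19, 0]])

```text
clock: 27.7
eef_pos: [472.7, -1.1, 231.4]
tool_rot: [3.141, 0.007, 3.085]
force: [0.3, -0.0, 0.1]
width: 85.4
```

```bash
python3 -c "
from ang2 import *
from ang import ang
shot('scene','s9');shot('top','t9')
line('s9');line('t9');print(ang('s9'),ang('t9'));go(474,0,70,174.7)
a=rect('s9',32);b=rect('t9',32);c=rect('s9',7)
d=load('s9');q=proj(d,[[590,30,130]])[0];u,v=(q-[40,45]).astype(int)
m=cv2.resize(d['img'][v:v+80,u:u+80],(482,482),interpolation=cv2.INTER_CUBIC)
cv2.imwrite('pics/end.png',np.hstack([np.vstack([a,b]),m])[:,:,::-1])"
```

```text
s9 disc -0.6 -0.5 r 25.0 line dir -10.2 centroid dir -3.6 elong 2.7
t9 disc 0.1 -0.1 r 25.0 line dir nan centroid dir nan elong nan
[95.3, 3.0, -2.0, 2.0, 66.1] [51.0, -24.0, 6.0, -2.0, 60.3]
at [472.8  -0.7 230.4] yaw 176.7 shift cm [ 0.    0.06 16.04] turn 2.0 F [ 0.5  0.5 -0.3] w 85.2 t 27.8ang2.py:19: RuntimeWarning: invalid value encountered in divide
  mu=(p*ww[:,None]).sum(0)/ww.sum(); C=((p-mu).T*ww)@(p-mu)/ww.sum(); e,v=np.linalg.eigh(C); ax=v[:,1]
```

View pics/end.png

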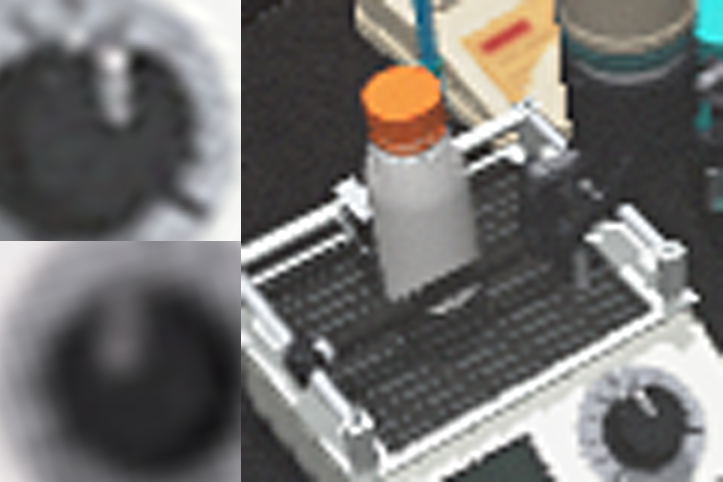

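The white line points straight up in both rectified views. The bottle is upright with the bar against it, so I'm handing in.

```bash
python3 -c "
from cell import order
print(order.finish_job())"
```

```text
the job is handed in; nothing more can be done
None
```

The shaker is loaded, the knob is set, and I handed the job in at about 28 s; no verdict came back.

- **Bottle:** I gripped the tall bottle by its cap and stood it on the mat in front of the rollers. The last picture shows it upright.
- **Cross bar:** I pushed it back with closed fingers at its right end, because the hand can't tilt with these moves. It stopped moving at about 16 N, and the last picture shows the rod against the bottle. I judged bar travel and contact with the rollers only from that force and the pictures, where the match is good to about 4 mm.
- **Knob:** I turned it clockwise from off in four strokes. At the end, the line points up the slope at the top of the scale in the pictures.

**Checks that disagreed:**
- The grip slipped in the first stroke (52° of turn) and again in the third, so I checked the line by camera after every stroke.
- After the first stroke the reading (about -84°) fell between click 1 and click 2. The later readings, about -46° and -25°, fit clicks 3 and 4.
- At the end the two measures from the scene camera gave +3° and -10° for the line. The top-view measurement failed: one method found no line and the other gave -24°. I relied on the rectified pictures instead.

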